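# Hold the sprung lid of the shoe case at its balance point

### The job

The spring of the shoe case's lid is about to be adjusted: turn the red turnbutton clear of the lid, then lift the lid just past its balance point (marked by the red bead on the arc beside it) without letting it spring fully open. Ease it back and hold it still just below the balance point, one to nine degrees short of it. Finish while still holding the lid there with the fingers, and leave the mug, the tin and the shoe where they are.

Things in the scene. Friction and masses are not known exactly. Their poses are not given: they have to be found in the camera images.
- case: Pale oak shoe case fixed to the bench, 200 (x) x 385 (y) x 110 mm high. Origin on the bench under the centre of the lid; x points from the front (robot side) to the hinge at the back, z up. The lid spans y = -150 to +150 mm. Beyond it at -y a fixed deck 60 mm wide, level with the lid's top (110 mm), carries the turnbutton; at +y a fixed strip 25 mm wide carries the bead's arc.
- balance_bead (a point): Centre of a red bead, 16 mm across, on a steel arc (6 mm rod, 85 mm radius about the hinge line) beside the lid, 12 mm out from its +y edge. The lid is at its balance point when, seen along the hinge line, its edge lies behind the bead: lid angle 1.15 rad (66 degrees).
- lid (a joint): Lid angle about its hinge along case y at the back rim, rad: 0 shut, level; grows as the front rises; stop 1.75. Clear aluminium-framed lid 190 x 296 x 10 mm, 0.9 kg, sprung: below 1.15 (balance) it falls shut, above it springs open to the stop. At the bar it takes 2 N to lift when shut, 0 at balance, 1 N to hold back at 1.45. It cannot rise while the turnbutton lies over its edge.
- lid_bar (a point): Middle of the lid's black round bar handle, 12 mm thick, 110 mm long along case y, with an arm at each end to the lid. Its centre line is 45 mm in front of the lid's front edge, 40 mm in front of the case wall, 105 mm above the bench when shut, 235 mm from the hinge line, in the lid's plane. Being round, it turns between the fingers as the lid swings.
- lid_hinge (a point): Middle of the lid's hinge line, 105 mm above the bench, 95 mm behind the case's origin along its x.
- turnbutton (a joint): Angle of the red turnbutton about its upright pivot, rad, limits 0 to 1.6: 0 along the case's y axis with one end lying over the lid's edge; it grows counterclockwise seen from above. It is clear of the lid from 0.96 up; at 1.57 it lies along the case's x axis. Friction (0.05 N m) keeps it where it is left.
- turnbutton_grip (a point): Point on the turnbutton's pivot axis, 24 mm above the deck, where to pinch it. The turnbutton is a red upright bar 70 mm long, 12 mm thick, 30 mm high, its underside 3 mm above deck and lid, its top 143 mm above the bench. The pivot is 25 mm from the lid's edge, 50 mm in front of and 175 mm to the -y side of the case's origin.
- mug: Loose red mug, 76 mm across, 90 mm high, origin under its centre; stands beside the case on its +y side. Leave alone.
- tin: Loose brown polish tin with a pale lid, 72 mm across, 50 mm high, origin under its centre; stands beside the case on its +y side. Leave alone.
- shoe: Loose red and cream big-toed stage shoe, about 250 mm long, 116 mm wide and 75 mm high, origin under its middle, toe to its -x; lies beside the case on its -y side. Leave alone.

How it is judged:
On the way, in this order (a step that is already met when the one before it is completed fails the run):
1. the turnbutton is turned clear of the lid, the lid still shut (value of joint turnbutton above 0.96 rad and value of joint lid below 0.1 rad), for 0.1 s.
2. the lid is past its balance point (value of joint lid above 1.16 rad), for 0.1 s.
At the end, for the whole second after the job is handed in: The fingers hold the lid still (under 0.05 rad/s) at 0.98 to 1.135 rad, just below its balance point at 1.15, nothing else carrying it; the turnbutton is clear of the lid (0.96 rad or more); mug, tin and shoe are within 30 mm of where they stood (value of joint lid between 0.98 and 1.135 rad and velocity of joint lid between -0.05 and 0.05 rad/s and contact force between the fingers and lid above 0.02 N and contact force between each of mug, tin, shoe and lid below 0.05 N and value of joint turnbutton above 0.96 rad and distance of each of mug, tin, shoe from where it was at the start of the episode below 0.03 m); the arm keeps its last pose, push and grip.
It fails at once if the lid springs fully open (beyond 1.6 rad) (value of joint lid above 1.6 rad).
It fails at once if the mug, the tin or the shoe is disturbed (moved 30 mm or tipped) (distance of any of mug, tin, shoe from where it was at the start of the episode above 0.03 m or angle between any of mug, tin, shoe's own z axis and vertical above 0.5 rad).
It also fails if it takes over 61 s, if anything falls off the work surface, if the arm or the gripper's body presses on something with over 40 N, if the wrist force passes 120 N, or if a joint passes its speed limit or range.

### The arm

A 7-joint arm with a two-finger parallel gripper is mounted at the origin on the work surface. World frame = base frame: x ahead of the robot, y to its left, z up, the work surface at z = 0. Lengths are in m, angles in rad, forces in N, time in s.
With the tool pointing down it reaches from about 0.425 to 0.95 m from the base axis. Payload 16.7 kg.
Tool frame: the origin (TCP) lies at the very end of the fingers, on their centre line; the grasp point (between the pads) lies 19 mm behind it; z points along the fingers, y is the line along which they close (so a half turn about z gives the same grasp; the last joint's range is limited). The gripper opens to 94 mm and grips with 3 to 60 N. Pads are 16 mm wide; open, the fingers measure 119 mm over their backs; the gripper's body (75 mm by 177 mm) begins 78 mm behind the grasp point.
Start: joints at [-1.442, 0.426, 0.074, 1.606, -0.034, 1.111, -0.067], TCP at [0.185, 0.649, 0.205] pointing down, gripper open.
Joint ranges: [-2.85, 2.85], [-0.5, 2.14], [-1.23, 1.37], [0.21, 2.46], [-1.02, 4.16], [0.16, 2.05], [-2.73, 2.73]. Speed limits (rad/s): [1.89, 1.89, 2.39, 2.39, 3.01, 3.01, 3.01].

### API

Orientations are given as a rotation vector (axis times angle).
In Python, from bench import manip gives the robot as it stands.
- The arm moves only by the tool apply_moves, never from a script. Its argument "series" is text: rows parted by semicolons, each of 7 numbers parted by spaces: the turn, a rotation vector about the tool's x, y, z as a fraction of full scale, then the shift along the tool's x, y, z as a fraction of full scale, then the opening, from 0 (shut) to 1 (fully open). A call has exactly 8 rows; each row shifts and turns the commanded pose from where the row before left it, along the tool's axes as they then stand; what a row does not reach is not made up. Full scale, the value 1, is 25 mm for a shift and 5 degrees for a turn. A row lasts 1/12 s, in which the tool goes at most 41.7 mm and 7.16 degrees, less where a joint would pass 70% of its speed; a pose out of reach is approached as far as the arm can. A call with a number of a shift or a turn outside -1 to 1 is refused whole. A call with a gripper value outside its range is refused whole. The fingers move at their own pace and stop on an object; "newtons" is the grip in N (left out, the last holds). Time passes only in rows, so rows that do not move let the fingers close, or fill a call up. It gives the time, the measured TCP pose, the force, the opening and the grip force at its end, in the units of the state.
- manip.get_obs(): the state, without advancing time (a new reading comes with each control period).
- manip.grab_frame(name): name is "scene" or "side" or "wrist"; returns (picture, depth): 400x640x3 uint8, red, green, blue; 400x640 float32, m along the optical axis (not along the pixel's ray), 0 where there is no reading.
- manip.camera_params(name): a dict with "mtx" (3x3 intrinsics, pixels), "k1" (the pictures are not rectified: a ray, as slopes to the right and down, at radius r is drawn at 1 + k1 r^2 times it, then the intrinsics apply), "position" and "rotation" of the camera in the world; the wrist camera has in their place "tool_from_camera" (4x4, takes a point from camera to tool coordinates, whose origin is the TCP and whose axes are the flange's). Camera axes: x right, y down, z forward; pixel columns grow to the right and rows downward; lengths in m; the calibration is good to about 2 mm. A picture is of the moment at which its call begins: read the wrist's pose just before it. camera_params takes no time and is no camera call.
- manip.finish_job(): hands the job in; it is judged then, once.
The state is a dict: "time_s": time; "q": joint angles; "joint_velocities": joint speeds; "effort": joint torques, N m; "tcp_pos": TCP position; "ee_rot": TCP orientation; "ft_force": force on the tool from outside, world axes, zero at the start; "ft_torque": the same for the moment, N m; "width": finger opening in m; "gripper_force": force on a finger pad.
Only numpy, scipy, OpenCV 4.12 (cv2) and the standard library are available. Lean on these libraries where they do the work, as an engineer would, in place of code of your own. Each camera call takes 0.05 s, during which the arm holds its last target. There are 200 camera calls.

## Working session

There is one attempt and no reset: what is moved stays moved. The work goes in short steps, Python scripts to look and compute and a tool call to move; the robot and the scene stay as the last step left them, time stands still between calls to the robot, and variables do not carry over. Pictures are saved under pics/ and viewed, at most 10 in all, crops included, and the job is handed in when it is done.

Besides the shell and the picture viewer there is one more tool, called after "Request:" in YAML: its name, and indented under it one key for each argument. apply_moves: Moves the arm, as the interface text tells. Its arguments: {"type":"object","properties":{"series":{"type":"string"},"newtons":{"type":"number"}},"required":["series"]}

```bash
ls; mkdir -p pics; python3 - <<'E'
from bench import manip
import cv2,numpy as np
o=manip.get_obs()
for k in o: print(k,np.round(o[k],3))
np.set_printoptions(suppress=True,precision=4)
for n in ["scene","side","wrist"]:
    c=manip.camera_params(n); print(n,c)
ims=[]
for n in ["scene","side"]:
    im,d=manip.grab_frame(n); np.savez(f"{n}0.npz",im=im,d=d)
    cv2.imwrite(f"pics/{n}0.png",im[...,::-1])
E
```

```text
pics
time_s 0.0
q [-1.443  0.427  0.074  1.607 -0.034  1.111 -0.067]
joint_velocities [-0.    -0.     0.001  0.002 -0.001 -0.001 -0.001]
effort [-0.0000e+00 -9.3579e+01  3.6670e+00 -4.5423e+01 -4.9000e-02  2.0000e-02
  0.0000e+00]
tcp_pos [0.185 0.649 0.205]
ee_rot [-4.350e-01 -3.111e+00  2.000e-03]
ft_force [ 0.863 -0.431 -0.138]
ft_torque [-0.023 -0.021  0.014]
gripper_force 0.0
width 0.093
scene {'mtx': array([[370.6121,   0.    , 319.6206],
       [  0.    , 370.6121, 203.5937],
       [  0.    ,   0.    ,   1.    ]]), 'k1': -0.046831886965800235, 'position': array([ 1.0545, -0.0101,  0.865 ]), 'rotation': array([-1.9662, -1.8106,  0.5329])}
side {'mtx': array([[515.9802,   0.    , 315.4288],
       [  0.    , 515.9802, 194.3519],
       [  0.    ,   0.    ,   1.    ]]), 'k1': -0.15383275454146403, 'position': array([-0.1021, -0.6921,  0.7393]), 'rotation': array([-2.0083,  0.834 , -0.4529])}
wrist {'mtx': array([[334.1271,   0.    , 319.7099],
       [  0.    , 334.1271, 197.1674],
       [  0.    ,   0.    ,   1.    ]]), 'k1': -0.03930301393162442, 'tool_from_camera': array([[-0.0001, -0.9588, -0.2841,  0.083 ],
       [ 1.    , -0.0003,  0.0004,  0.0007],
       [-0.0005, -0.2841,  0.9588, -0.1798],
       [ 0.    ,  0.    ,  0.    ,  1.    ]])}
```

View pics/scene0.png

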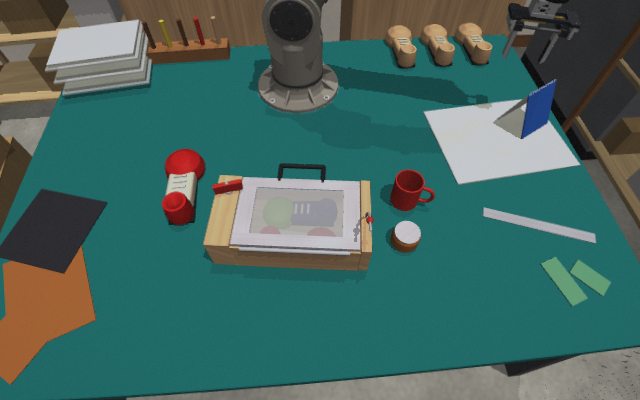

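View pics/side0.png

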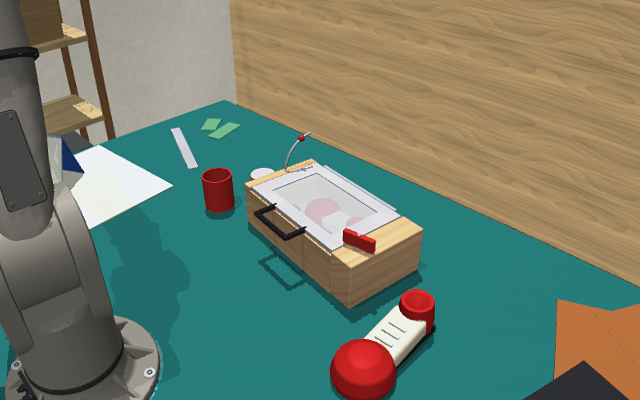

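The scene view shows the case with the bar at about (302,168), turnbutton at (228,186) and bead at (370,219). In the side view they are at about (280,222), (359,240) and (301,138). The mug and tin are to the right of the case (scene), the shoe to the left.

```bash
cat > h.py <<'E'
import numpy as np,cv2
from scipy.spatial.transform import Rotation as R
from bench import manip
np.set_printoptions(suppress=True,precision=4)
def und(c,uv):
    return cv2.undistortPoints(np.float64(uv).reshape(-1,1,2),c["mtx"],np.array([c["k1"],0,0,0,0])).reshape(-1,2)
def campose(name,o=None):
    c=manip.camera_params(name)
    if name!="wrist": return c,R.from_rotvec(c["rotation"]).as_matrix(),np.array(c["position"])
    T=np.eye(4);T[:3,:3]=R.from_rotvec(o["ee_rot"]).as_matrix();T[:3,3]=o["tcp_pos"]
    T=T@c["tool_from_camera"];return c,T[:3,:3],T[:3,3]
def pts(name,d,mask,o=None):
    c,Rm,p=campose(name,o); v,u=np.nonzero(mask&(d>0))
    n=und(c,np.c_[u,v]); z=d[v,u]
    return np.c_[n*z[:,None],z]@Rm.T+p, np.c_[u,v]
def rays(name,uv,o=None):
    c,Rm,p=campose(name,o); n=und(c,uv)
    r=np.c_[n,np.ones(len(n))]@Rm.T; return p,r/np.linalg.norm(r,axis=1)[:,None]
def plane(name,uv,z,o=None):
    p,r=rays(name,uv,o); return p+r*((z-p[2])/r[:,2])[:,None]
def tri(a,b):
    A=0;B=0
    for p,r in (a,b):
        M=np.eye(3)-np.outer(r,r);A=A+M;B=B+M@p
    return np.linalg.solve(A,B)
def red(im):
    h=cv2.cvtColor(im,cv2.COLOR_RGB2HSV);return ((h[...,0]<8)|(h[...,0]>172))&(h[...,1]>170)&(h[...,2]>90)
def box(m,x0,x1,y0,y1):
    k=np.zeros_like(m);k[y0:y1,x0:x1]=1;return m&k
E
python3 - <<'E'
from h import *
roi={"scene":dict(tb=(208,248,175,197),bead=(364,378,210,228),bar=(274,330,160,182)),
     "side":dict(tb=(338,380,225,256),bead=(294,308,130,145),bar=(252,308,200,240))}
cen={}
for n in roi:
    f=np.load(n+"0.npz");im,d=f["im"],f["d"]
    for k,b in roi[n].items():
        m=red(im) if k!="bar" else im.max(2)<60
        m=box(m,*b);P,uv=pts(n,d,m)
        if k=="bar": s=(abs(P[:,2]-.105)<.02);P=P[s];uv=uv[s]
        cen[n,k]=uv.mean(0)
        print(n,k,len(P),uv.mean(0),"med",np.median(P,0),"min",P.min(0),"max",P.max(0))
        if k=="tb":
            t=P[abs(P[:,2]-.143)<.004];print(" top",len(t),t.mean(0));P=t
        if k!="bead" and len(P)>5:
            r=cv2.minAreaRect(np.float32(P[:,:2]*1000));print(" rect",r); print(" pca",np.linalg.svd((P-P.mean(0))[:,:2],full_matrices=False)[2][0])
for k in ("tb","bead"):
    a,b=[rays(n,[cen[n,k]]) for n in roi]
    print(k,tri((a[0],a[1][0]),(b[0],b[1][0])))
E
```

```text
scene tb 254 [227.4173 186.4488] med [ 0.519  -0.1911  0.135 ] min [ 0.5068 -0.2244  0.114 ] max [ 0.5271 -0.1584  0.1464]
 top 102 [ 0.5175 -0.1926  0.143 ]
 rect ((516.57177734375, -191.81175231933594), (11.729484558105469, 65.68819427490234), 9.855447769165039)
 pca [-0.175   0.9846]
scene bead 27 [369.4444 219.1111] med [0.6695 0.1256 0.1897] min [0.6653 0.1205 0.1856] max [0.6743 0.1317 0.1924]
scene bar 281 [302.1317 168.484 ] med [ 0.4556 -0.0054  0.1103] min [ 0.4409 -0.0703  0.1021] max [0.5067 0.0517 0.1167]
 rect ((470.92681884765625, -10.284282684326172), (119.92532348632812, 56.543907165527344), 81.79164123535156)
 pca [0.1469 0.9891]
side tb 445 [358.6831 240.5506] med [ 0.5094 -0.196   0.1337] min [ 0.5005 -0.2291  0.1155] max [ 0.523  -0.1598  0.1469]
 top 151 [ 0.5112 -0.1951  0.1423]
 rect ((511.46514892578125, -194.30599975585938), (14.357279777526855, 69.40717315673828), 11.677267074584961)
 pca [ 0.1739 -0.9848]
side bead 27 [301.     137.6667] med [0.663  0.1235 0.1865] min [0.6574 0.1193 0.18  ] max [0.6721 0.1332 0.1923]
side bar 409 [276.0905 223.802 ] med [ 0.4494 -0.0164  0.1092] min [ 0.4329 -0.0739  0.094 ] max [0.5027 0.0641 0.113 ]
 rect ((468.1620788574219, -2.860443115234375), (139.71189880371094, 57.7988166809082), 82.94249725341797)
 pca [-0.1277 -0.9918]
tb [ 0.5143 -0.1925  0.1283]
bead [0.6664 0.1272 0.1839]
```

Request:
apply_moves:
  series: "0 0 0 -0.7 -0.66 -0.17 1;0 0 0 -0.7 -0.66 -0.17 1;0 0 0 -0.7 -0.66 -0.17 1;0 0 0 -0.7 -0.66 -0.17 1;0 0 0 -0.7 -0.66 -0.17 1;0 0 0 -0.7 -0.66 -0.17 1;0 0 0 -0.7 -0.66 -0.17 1;0 0 0 -0.7 -0.66 -0.17 1"

```text
time_s: 0.77
tcp_pos: [0.2839, 0.4825, 0.2394]
ee_rot: [-0.435, -3.111, 0.001]
ft_force: [0.0, 0.4, -0.3]
width: 0.0939
gripper_force: 0.0
```

Request:
apply_moves:
  series: "0 0 0 -0.7 -0.66 -0.17 1;0 0 0 -0.7 -0.66 -0.17 1;0 0 0 -0.7 -0.66 -0.17 1;0 0 0 -0.7 -0.66 -0.17 1;0 0 0 -0.7 -0.66 -0.17 1;0 0 0 -0.7 -0.66 -0.17 1;0 0 0 -0.7 -0.66 -0.17 1;0 0 0 -0.7 -0.66 -0.17 1"

```text
time_s: 1.43
tcp_pos: [0.3823, 0.3172, 0.2735]
ee_rot: [-0.435, -3.111, 0.0]
ft_force: [0.8, 0.3, 1.0]
width: 0.094
gripper_force: 0.0
```

Request:
apply_moves:
  series: "0 0 0 -0.7 -0.66 -0.17 1;0 0 0 -0.7 -0.66 -0.17 1;0 0 0 -0.7 -0.66 -0.17 1;0 0 0 -0.7 -0.66 -0.17 1;0 0 0 -0.7 -0.66 -0.17 1;0 0 0 -0.7 -0.66 -0.17 1;0 0 0 -0.7 -0.66 -0.17 1;0 0 0 -0.7 -0.66 -0.17 1"

```text
time_s: 2.1
tcp_pos: [0.4807, 0.1519, 0.3076]
ee_rot: [-0.435, -3.111, 0.0]
ft_force: [-0.2, 0.2, 0.4]
width: 0.094
gripper_force: 0.0
```

Request:
apply_moves:
  series: "0 0 0 -0.32 -0.8 0 1;0 0 0 -0.32 -0.8 0 1;0 0 0 -0.32 -0.8 0 1;0 0 0 -0.32 -0.8 0 1;0 0 0 -0.32 -0.8 0 1;0 0 0 -0.32 -0.8 0 1;0 0 0 -0.32 -0.8 0 1;0 0 0 -0.32 -0.8 0 1"

```text
time_s: 2.77
tcp_pos: [0.4978, -0.0195, 0.3074]
ee_rot: [-0.435, -3.111, -0.0]
ft_force: [0.9, -0.5, 0.5]
width: 0.094
gripper_force: 0.0
```

Request:
apply_moves:
  series: "0 0 0.8 0 0 0 1;0 0 0.8 0 0 0 1;0 0 0.8 0 0 0 1;0 0 0.8 0 0 0 1;0 0 0.8 0 0 0 1;0 0 0.8 0 0 0 1;0 0 0.8 0 0 0 1;0 0 0.8 0 0 0 1"

```text
time_s: 3.43
tcp_pos: [0.4978, -0.0184, 0.3073]
ee_rot: [-1.281, -2.868, 0.0]
ft_force: [-0.2, -0.7, 0.6]
width: 0.0938
gripper_force: 0.0
```

Request:
apply_moves:
  series: "0 0 0.8 0 0 0 0.5;0 0 0.8 0 0 0 0.5;0 0 0.8 0 0 0 0.5;0 0 0.8 0 0 0 0.5;0 0 0.8 0 0 0 0.5;0 0 0.8 0 0 0 0.5;0 0 0.8 0 0 0 0.5;0 0 0.8 0 0 0 0.5"

```text
time_s: 4.1
tcp_pos: [0.4978, -0.0184, 0.3073]
ee_rot: [-2.022, -2.404, 0.001]
ft_force: [-0.5, 0.5, -0.5]
width: 0.0479
gripper_force: 0.0
```

```bash
python3 - <<'E'
from h import *
o=manip.get_obs();im,d=manip.grab_frame("wrist")
np.savez("w1.npz",im=im,d=d);cv2.imwrite("pics/w1.png",im[...,::-1])
Rt=R.from_rotvec(o["ee_rot"]).as_matrix();print(Rt)
P,uv=pts("wrist",d,red(im),o)
s=(abs(P[:,2]-.143)<.006);t=P[s]
print("tb top",len(t),t.mean(0),uv[s].mean(0),cv2.minAreaRect(np.float32(t[:,:2]*1000)))
P,uv=pts("wrist",d,im.max(2)<60,o)
s=(P[:,2]>.09)&(P[:,2]<.12)
print("bar",s.sum(),P[s].mean(0),cv2.minAreaRect(np.float32(P[s][:,:2]*1000)))
E
```

```text
[[-0.1716  0.9852 -0.0005]
 [ 0.9852  0.1716 -0.0001]
 [ 0.     -0.0005 -1.    ]]
tb top 192 [ 0.5132 -0.178   0.1433] [309.224 310.651] ((514.0359497070312, -181.24574279785156), (8.567461013793945, 47.744163513183594), 9.503508567810059)
bar 1439 [ 0.4573 -0.0118  0.1102] ((470.75360107421875, -9.194171905517578), (120.65237426757812, 56.85467529296875), 83.3102798461914)
```

View pics/w1.png

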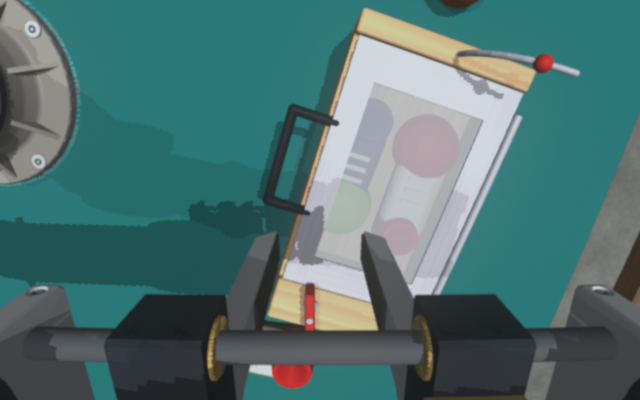

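The wrist view shows the bar from (293,107) to (268,202), the bead at (545,63), and the turnbutton at (310,310) between the fingers. It is aligned with the tool, so I'll go over it and descend.

Request:
apply_moves:
  series: "0 0 0 -0.875 -0.065 0 0.5;0 0 0 -0.875 -0.065 0 0.5;0 0 0 -0.875 -0.065 0 0.5;0 0 0 -0.875 -0.065 0 0.5;0 0 0 -0.875 -0.065 0 0.5;0 0 0 -0.875 -0.065 0 0.5;0 0 0 -0.875 -0.065 0 0.5;0 0 0 -0.875 -0.065 0 0.5"

```text
time_s: 4.82
tcp_pos: [0.5158, -0.1939, 0.3074]
ee_rot: [-2.015, -2.41, 0.0]
ft_force: [0.5, 0.4, -0.9]
width: 0.0472
gripper_force: 0.0
```

Request:
apply_moves:
  series: "0 0 0 0 0 1 0.5;0 0 0 0 0 1 0.5;0 0 0 0 0 1 0.5;0 0 0 0 0 1 0.5;0 0 0 0 0 1 0.5;0 0 0 0 0 0.8 0.5;0 0 0 0 0 0 0.5;0 0 0 0 0 0 0.5"

```text
time_s: 5.48
tcp_pos: [0.5153, -0.1931, 0.1622]
ee_rot: [-2.016, -2.408, 0.002]
ft_force: [1.3, 0.2, 0.3]
width: 0.0472
gripper_force: 0.0
```

Request:
apply_moves:
  series: "0 0 0 0 0 0.55 0.5;0 0 0 0 0 0.55 0.5;0 0 0 0 0 0.55 0.5;0 0 0 0 0 0 0.5;0 0 0 0 0 0 0;0 0 0 0 0 0 0;0 0 0 0 0 0 0;0 0 0 0 0 0 0"
  newtons: 15

```text
time_s: 6.15
tcp_pos: [0.5164, -0.193, 0.1222]
ee_rot: [2.017, 2.407, 0.001]
ft_force: [-0.1, -0.2, 0.4]
width: 0.0238
gripper_force: 0.0
```

```bash
python3 - <<'E'
from h import *
o=manip.get_obs();im,d=manip.grab_frame("side")
print(o["width"],o["gripper_force"],o["ft_force"],o["tcp_pos"])
cv2.imwrite("pics/s2.png",cv2.resize(im[100:320,200:480,::-1],None,fx=2.5,fy=2.5))
E
```

```text
0.023793597119497717 0.0 [-0.1036 -0.162   0.369 ] [ 0.5164 -0.193   0.1222]
```

View pics/s2.png

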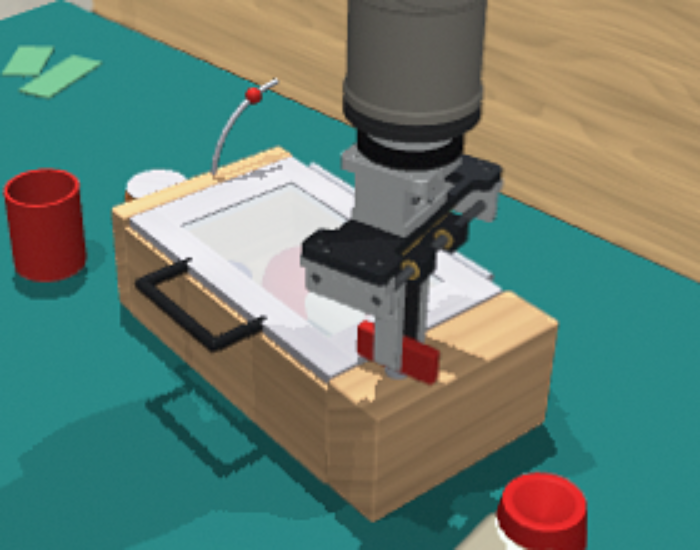

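The crop shows the turnbutton between the fingers at about (397,350). I'll finish closing and turn it counterclockwise.

Request:
apply_moves:
  series: "0 0 0 0 0 0 0;0 0 0 0 0 0 0;0 0 0 0 0 0 0;0 0 -0.3 0 0 0 0;0 0 -0.6 0 0 0 0;0 0 -0.7 0 0 0 0;0 0 -0.7 0 0 0 0;0 0 -0.7 0 0 0 0"

```text
time_s: 6.87
tcp_pos: [0.5156, -0.1931, 0.1217]
ee_rot: [-1.682, -2.653, -0.0]
ft_force: [-3.4, 0.9, 8.7]
width: 0.012
gripper_force: 15.0
```

Request:
apply_moves:
  series: "0 0 -0.7 0 0 0 0;0 0 -0.7 0 0 0 0;0 0 -0.7 0 0 0 0;0 0 -0.7 0 0 0 0;0 0 -0.7 0 0 0 0;0 0 -0.7 0 0 0 0;0 0 -0.7 0 0 0 0;0 0 -0.7 0 0 0 0"

```text
time_s: 7.53
tcp_pos: [0.5159, -0.1928, 0.1217]
ee_rot: [-0.99, -2.981, -0.001]
ft_force: [-2.7, 1.7, 7.2]
width: 0.0121
gripper_force: 15.0
```

Request:
apply_moves:
  series: "0 0 -0.7 0 0 0 0;0 0 -0.7 0 0 0 0;0 0 -0.7 0 0 0 0;0 0 -0.3 0 0 0 0;0 0 0 0 0 0 0;0 0 0 0 0 0 0;0 0 0 0 0 0 0;0 0 0 0 0 0 0"

```text
time_s: 8.2
tcp_pos: [0.516, -0.1926, 0.1217]
ee_rot: [0.677, 3.068, 0.001]
ft_force: [-2.1, 3.2, 7.3]
width: 0.0118
gripper_force: 15.0
```

Request:
apply_moves:
  series: "0 0 0 0 0 0 0.5;0 0 0 0 0 0 0.5;0 0 0 0 0 0 0.5;0 0 0 0 0 0 0.5;0 0 0 0 0 -0.6 0.5;0 0 0 0 0 -1 0.5;0 0 0 0 0 -1 0.5;0 0 0 0 0 -1 0.5"

```text
time_s: 8.87
tcp_pos: [0.5156, -0.193, 0.2122]
ee_rot: [-0.678, -3.067, 0.001]
ft_force: [0.2, 0.1, 0.2]
width: 0.0471
gripper_force: 0.0
```

Request:
apply_moves:
  series: "0 0 0.9 0 0 -0.5 0.5;0 0 0.9 0 0 -0.5 0.5;0 0 0.9 0 0 0 0.5;0 0 0.9 0 0 0 0.5;0 0 0.9 0 0 0 0.5;0 0 0.9 0 0 0 0.5;0 0 0.9 0 0 0 0.5;0 0 0.9 0 0 0 0.5"

```text
time_s: 9.53
tcp_pos: [0.5158, -0.193, 0.2362]
ee_rot: [-1.598, -2.705, 0.0]
ft_force: [-0.1, 0.7, -0.4]
width: 0.047
gripper_force: 0.0
```

Request:
apply_moves:
  series: "0 0 0.9 0 0 0 0.5;0 0 0.9 0 0 0 0.5;0 0 0.9 0 0 0 0.5;0 0 0.9 0 0 0 0.5;0 0 0.9 0 0 0 0.5;0 0 0.9 0 0 0 0.5;0 0 0.9 0 0 0 0.5;0 0 0 0 0 0 0.5"

```text
time_s: 10.2
tcp_pos: [0.5158, -0.1929, 0.2362]
ee_rot: [-2.272, -2.169, 0.0]
ft_force: [-0.2, 0.1, 0.2]
width: 0.0469
gripper_force: 0.0
```

```bash
python3 - <<'E'
from h import *
o=manip.get_obs();Rt=R.from_rotvec(o["ee_rot"]).as_matrix();print(o["tcp_pos"],Rt)
for n in ("scene","side"):
    im,d=manip.grab_frame(n); P,uv=pts(n,d,red(im))
    s=(P[:,2]>.115)&(P[:,2]<.15)&(np.hypot(P[:,0]-.515,P[:,1]+.193)<.045)
    t=P[s];print(n,len(t),t.mean(0),cv2.minAreaRect(np.float32(t[:,:2]*1000)),np.linalg.svd((t-t.mean(0))[:,:2],full_matrices=False)[2][0])
bar=np.array([.448,-.007]);print("delta tool",Rt.T@np.r_[bar-o["tcp_pos"][:2],0])
E
```

```text
[ 0.5158 -0.1929  0.2362] [[ 0.0463  0.9989 -0.0003]
 [ 0.9989 -0.0463 -0.0001]
 [-0.0001 -0.0003 -1.    ]]
scene 175 [ 0.5194 -0.1912  0.1365] ((517.257568359375, -192.2943878173828), (9.835027694702148, 68.31736755371094), 65.47257232666016) [ 0.9033 -0.429 ]
side 441 [ 0.5091 -0.1956  0.133 ] ((511.21002197265625, -194.01345825195312), (14.958133697509766, 68.31580352783203), 66.56038665771484) [-0.9068  0.4216]
delta tool [ 0.1826 -0.0764 -0.    ]
```

Turnbutton now lies at about 1.25 rad, clear of the lid. Next is the bar.

Request:
apply_moves:
  series: "0 0 0 0.913 -0.382 0 0.4;0 0 0 0.913 -0.382 0 0.4;0 0 0 0.913 -0.382 0 0.4;0 0 0 0.913 -0.382 0 0.4;0 0 0 0.913 -0.382 0 0.4;0 0 0 0.913 -0.382 0 0.4;0 0 0 0.913 -0.382 0 0.4;0 0 0 0.913 -0.382 0 0.4"

```text
time_s: 10.97
tcp_pos: [0.4467, -0.0063, 0.2364]
ee_rot: [2.264, 2.177, 0.001]
ft_force: [-0.1, 1.4, 0.0]
width: 0.0377
gripper_force: 0.0
```

Request:
apply_moves:
  series: "0 0 0.45 0 0 0.9 0.4;0 0 0.42 0 0 0.9 0.4;0 0 0 0 0 0.9 0.4;0 0 0 0 0 0.5 0.4;0 0 0 0 0 0 0.4;0 0 0 0 0 0 0.4;0 0 0 0 0 0 0.4;0 0 0 0 0 0 0.4"

```text
time_s: 11.63
tcp_pos: [0.4479, -0.0072, 0.1572]
ee_rot: [2.348, 2.087, 0.002]
ft_force: [0.1, -0.0, 0.9]
width: 0.0375
gripper_force: 0.0
```

```bash
python3 - <<'E'
from h import *
o=manip.get_obs();print(o["tcp_pos"],R.from_rotvec(o["ee_rot"]).as_matrix(),o["width"])
a,_=manip.grab_frame("wrist");b,_=manip.grab_frame("side")
b=cv2.resize(b[100:300,200:400],(400,400))
cv2.imwrite("pics/c3.png",np.hstack([cv2.resize(a[:,160:480],(400,400)) if 0 else a[:,120:520],b])[...,::-1])
E
```

```text
[ 0.4479 -0.0072  0.1572] [[ 0.1173  0.9931  0.0015]
 [ 0.9931 -0.1173  0.0005]
 [ 0.0007  0.0014 -1.    ]] 0.03753308852109625
```

View pics/c3.png

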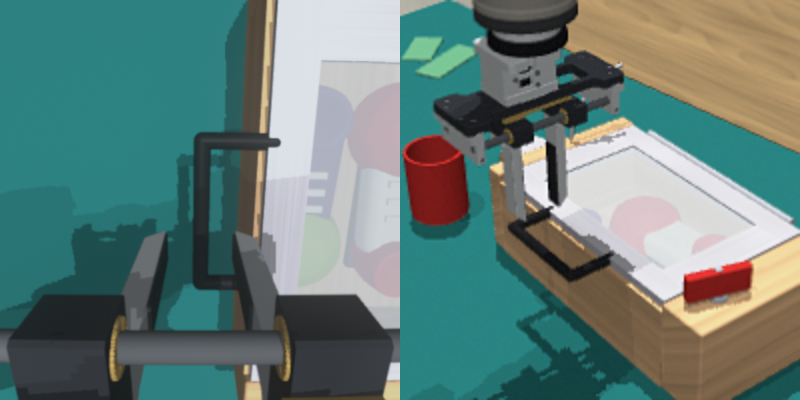

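The wrist half shows the bar (col 202, rows 135–285) centred between the fingers; the side half shows the fingers straddling it with a clear path down.

Request:
apply_moves:
  series: "0 0 0 0 0 0.7 0.4;0 0 0 0 0 0.7 0.4;0 0 0 0 0 0.7 0.4;0 0 0 0 0 0.66 0.4;0 0 0 0 0 0 0.4;0 0 0 0 0 0 0;0 0 0 0 0 0 0;0 0 0 0 0 0 0"
  newtons: 20

```text
time_s: 12.4
tcp_pos: [0.448, -0.0071, 0.0883]
ee_rot: [2.348, 2.086, 0.002]
ft_force: [0.3, 1.2, 0.4]
width: 0.0211
gripper_force: 0.0
```

Request:
apply_moves:
  series: "0 0 0 0 0 0 0;0 0 0 0 0 0 0;0 0 0 0 0 0 0;0 0 0 0 0 0 0;0 0 0 0 0 0 0;0 0 0 0 0 0 0;0 0 0 0 0 0 0;0 0 0 0 0 0 0"

```text
time_s: 13.07
tcp_pos: [0.4489, -0.0072, 0.0882]
ee_rot: [2.347, 2.085, 0.004]
ft_force: [5.1, -0.8, -1.0]
width: 0.0114
gripper_force: 20.0
```

```bash
python3 -c "
import numpy as np
t=np.r_[0:1.2001:.05];y=np.diff(-np.cos(t))*9.4;z=-np.diff(np.sin(t))*9.4
for i in range(24): print(i,round(t[i+1],2),'0 0 0 0 %.2f %.2f 0;'%(y[i],z[i]))"
```

```text
0 0.05 0 0 0 0 0.01 -0.47 0;
1 0.1 0 0 0 0 0.04 -0.47 0;
2 0.15 0 0 0 0 0.06 -0.47 0;
3 0.2 0 0 0 0 0.08 -0.46 0;
4 0.25 0 0 0 0 0.10 -0.46 0;
5 0.3 0 0 0 0 0.13 -0.45 0;
6 0.35 0 0 0 0 0.15 -0.45 0;
7 0.4 0 0 0 0 0.17 -0.44 0;
8 0.45 0 0 0 0 0.19 -0.43 0;
9 0.5 0 0 0 0 0.21 -0.42 0;
10 0.55 0 0 0 0 0.24 -0.41 0;
11 0.6 0 0 0 0 0.26 -0.39 0;
12 0.65 0 0 0 0 0.27 -0.38 0;
13 0.7 0 0 0 0 0.29 -0.37 0;
14 0.75 0 0 0 0 0.31 -0.35 0;
15 0.8 0 0 0 0 0.33 -0.34 0;
16 0.85 0 0 0 0 0.35 -0.32 0;
17 0.9 0 0 0 0 0.36 -0.30 0;
18 0.95 0 0 0 0 0.38 -0.28 0;
19 1.0 0 0 0 0 0.39 -0.26 0;
20 1.05 0 0 0 0 0.40 -0.24 0;
21 1.1 0 0 0 0 0.41 -0.22 0;
22 1.15 0 0 0 0 0.42 -0.20 0;
23 1.2 0 0 0 0 0.43 -0.18 0;
```

Request:
apply_moves:
  series: "0 0 0 0 0.01 -0.47 0;0 0 0 0 0.04 -0.47 0;0 0 0 0 0.06 -0.47 0;0 0 0 0 0.08 -0.46 0;0 0 0 0 0.10 -0.46 0;0 0 0 0 0.13 -0.45 0;0 0 0 0 0.15 -0.45 0;0 0 0 0 0.17 -0.44 0"

```text
time_s: 13.73
tcp_pos: [0.4685, -0.0097, 0.1809]
ee_rot: [2.346, 2.083, 0.007]
ft_force: [21.9, -4.6, -12.9]
width: 0.0116
gripper_force: 20.0
```

Request:
apply_moves:
  series: "0 0 0 0 0.23 -0.41 0;0 0 0 0 0.25 -0.40 0;0 0 0 0 0.26 -0.40 0;0 0 0 0 0.27 -0.39 0;0 0 0 0 0.27 -0.38 0;0 0 0 0 0.29 -0.37 0;0 0 0 0 0.31 -0.35 0;0 0 0 0 0.33 -0.34 0"

```text
time_s: 14.4
tcp_pos: [0.519, -0.0163, 0.2557]
ee_rot: [-2.347, -2.084, 0.004]
ft_force: [-14.2, -2.7, 11.0]
width: 0.0114
gripper_force: 20.0
```

Request:
apply_moves:
  series: "0 0 0 0 0.30 -0.30 0;0 0 0 0 0.33 -0.28 0;0 0 0 0 0.36 -0.27 0;0 0 0 0 0.38 -0.26 0;0 0 0 0 0 0 0;0 0 0 0 0 0 0;0 0 0 0 0 0 0;0 0 0 0 0 0 0"

```text
time_s: 15.07
tcp_pos: [0.554, -0.0208, 0.2836]
ee_rot: [-2.349, -2.085, 0.002]
ft_force: [-6.8, -3.3, 9.7]
width: 0.0116
gripper_force: 20.0
```

Request:
apply_moves:
  series: "0 0 0 0 0.36 -0.24 0;0 0 0 0 0.37 -0.21 0;0 0 0 0 0.38 -0.18 0;0 0 0 0 0.39 -0.16 0;0 0 0 0 0.39 -0.14 0;0 0 0 0 0 0 0;0 0 0 0 0 0 0;0 0 0 0 0 0 0"

```text
time_s: 15.73
tcp_pos: [0.6016, -0.0268, 0.307]
ee_rot: [2.349, 2.085, -0.0]
ft_force: [-3.0, -5.2, 7.0]
width: 0.0115
gripper_force: 20.0
```

```bash
python3 - <<'E'
from h import *
o=manip.get_obs();print(o["tcp_pos"],o["ft_force"],o["width"])
a,_=manip.grab_frame("scene");b,_=manip.grab_frame("side")
a=cv2.resize(a[60:260,190:390],(400,400));b=cv2.resize(b[40:240,210:410],(400,400))
cv2.imwrite("pics/c4.png",np.hstack([a,b])[...,::-1])
E
```

```text
[ 0.6016 -0.0268  0.307 ] [-3.014  -5.2252  6.9573] 0.011472444229004728
```

View pics/c4.png

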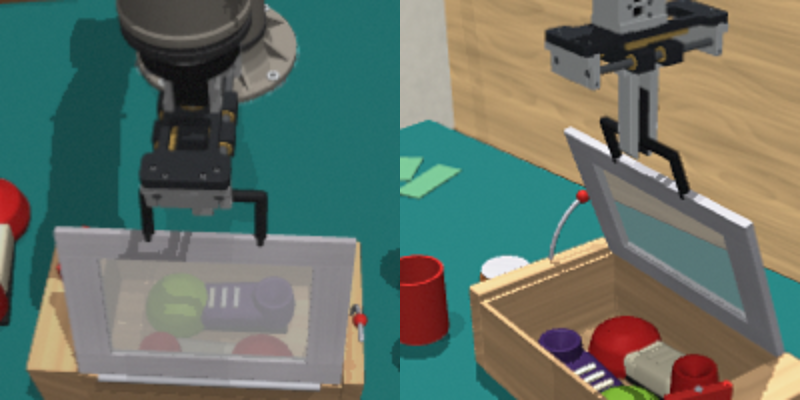

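The pictures show the lid held by the bar above the bead line (bead at (583,197) in the side half), the turnbutton clear and nothing else touched. Kinematics give about 1.21 rad. Now easing it back to about 1.06.

Request:
apply_moves:
  series: "0 0 0 0 -0.23 0.08 0;0 0 0 0 -0.23 0.09 0;0 0 0 0 -0.23 0.10 0;0 0 0 0 -0.23 0.11 0;0 0 0 0 -0.22 0.12 0;0 0 0 0 -0.22 0.13 0;0 0 0 0 0 0 0;0 0 0 0 0 0 0"

```text
time_s: 16.5
tcp_pos: [0.5669, -0.0218, 0.2901]
ee_rot: [-2.349, -2.086, 0.001]
ft_force: [-2.0, -5.6, 2.6]
width: 0.0113
gripper_force: 20.0
```

Request:
apply_moves:
  series: "0 0 0 0 0 0 0;0 0 0 0 0 0 0;0 0 0 0 0 0 0;0 0 0 0 0 0 0;0 0 0 0 0 0 0;0 0 0 0 0 0 0;0 0 0 0 0 0 0;0 0 0 0 0 0 0"

```text
time_s: 17.17
tcp_pos: [0.5671, -0.0218, 0.2903]
ee_rot: [-2.349, -2.086, 0.001]
ft_force: [-3.1, -4.1, 3.6]
width: 0.0114
gripper_force: 20.0
```

```bash
python3 - <<'E'
from h import *
o=manip.get_obs();p=o["tcp_pos"];d=p-np.array([.4489,-.0072,.0882])
a=d[0]*.993-d[1]*.117
print(p,o["ft_force"],o["gripper_force"],np.arccos(1-a/.235),np.arcsin(d[2]/.235))
# independent: lid plane angle from depth
th=np.deg2rad(-6.8);X=np.array([np.cos(th),np.sin(th)]);Y=np.array([-X[1],X[0]]);O=np.array([.447,-.0075])+.14*X
for n in ("scene","side"):
    im,dd=manip.grab_frame(n);P,uv=pts(n,dd,np.ones(dd.shape,bool))
    q=np.c_[(P[:,:2]-O)@X,(P[:,:2]-O)@Y,P[:,2]]
    r=np.hypot(q[:,0]-.095,q[:,2]-.105);ang=np.arctan2(q[:,2]-.105,.095-q[:,0])
    s=(r>.05)&(r<.185)&(abs(q[:,1])>.12)&(abs(q[:,1])<.145)&(abs(ang-1.06)<.25)
    print(n,s.sum(),np.median(ang[s]))
    f=q[s];u,sv,v=np.linalg.svd(f-f.mean(0),full_matrices=False);nn=v[2];print(nn,sv,np.arctan2(abs(nn[0]),abs(nn[2])))
    if n=="side": cv2.imwrite("pics/c5.png",im[...,::-1])
E
```

```text
[ 0.5671 -0.0218  0.2903] [-3.1056 -4.0997  3.5871] 20.01275271177292 1.055128194443606 1.0352102474241855
scene 1341 1.1098364496337119
[ 0.8692 -0.0098  0.4944] [4.8551 1.4304 0.041 ] 1.0535943861194492
side 373 1.0145285765460417
[ 0.8699 -0.0094  0.4932] [2.4916 0.7495 0.0098] 1.0550027194246705
```

The arm kinematics and both depth cameras agree on about 1.055 rad. The lid is still and gripped.

```bash
python3 -c "
from bench import manip
print(manip.finish_job())"
```

```text
the job is handed in; nothing more can be done
None
```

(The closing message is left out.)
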